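# Hold a test tile flush on the sloped stage of a glaze colour reader

## Task

Take the black-handled steel filter blade out of the wooden block and slide it edgewise, fully home, down into the slot on top of the colour reader. Then pick up the test tile by its rib and hold its flat underside flush against the reader's sloped metal stage, roughly centred over the round window, tilting it until it lies flat by touch. Finish while still gripping the tile and pressing it gently (about 10 N) on the stage; do not shift the stage's set angle or knock the pots, tools and plain tiles about.

Things in the scene. Friction and masses are not known exactly. Their poses are not given: they have to be found in the camera images.
- reader: Grey glaze colour reader, fixed. Origin: centre of its underside, z up. Base 160 (x) x 210 (y) x 22 mm. Sloped stage on its -y side, centred at y = -40 mm (lower edge towards the robot); at x = 0, y = +65 mm a housing 75 (x) x 60 (y) mm, top 75 mm above the table, with the filter slot in its top. 15 mm gap between stage and housing.
- slot_mouth (a point): Centre of the filter slot's mouth, on the housing's top, 75 mm above the table. z up; the slot is 44 mm long along y, 8 mm wide along x, 3 mm chamfer round the mouth, 50 mm deep. The blade is fully home when the underside of its handle rests on the housing's top.
- stage_face (a point): Centre of the upper face of the sloped stage and of its round window (25 mm, level with the face). z: outward normal of the face; x: up the slope; y: level, along the hinge. Plate 110 (x) x 120 (y) mm, set at 10 to 27 degrees from level: read it from this orientation, then settle by touch. The hinge (55 mm towards -x, at the lower edge) is very stiff, 6 N m.
- stage: The stage plate, 12 mm thick; origin at the middle of its lower edge, on the hinge line, on its underside (55 mm along -x and 12 mm below stage_face); axes as that point.
- tile_center (a point): Centre of the test tile, half-way up, 26.5 mm above its flat underside. Plain clay slab 70 (x) x 60 (y) x 8 mm with a grip rib 50 (x) x 14 (y) x 45 mm standing in the middle of its back (the only tile with a rib), 53 mm high in all. z: from underside to rib top. Starts underside down on the table. Flush on the stage, this point is 26.5 mm out from the face.
- tile: The same tile, 0.1 to 0.19 kg; origin at the centre of its underside. Grip the rib across y. Gripped lightly (20 to 30 N) with tile y along the stage's y, it can pivot a few degrees between the fingers and settle flat when pressed.
- blade_grip (a point): Centre of the filter blade's black handle, 18 (x) x 40 (y) x 42 mm high. Below the handle's underside (21 mm under this point) a steel blade 4 (x) x 40 (y) mm reaches down 50 mm. z up, x its thickness. About 90 g. Starts upright in the wooden block, handle resting on its top: lift over 50 mm to clear it. Fits the reader's slot either way round.
- block: Fixed wooden block 80 (x) x 75 (y) x 65 mm high that holds the blade at the start in a slot in the middle of its top, blade x along the block's x; origin at the centre of its underside.
- bowl_a: Bystander: dark clay bowl 110 mm across, 50 mm high; origin at the centre of its underside.
- bowl_b: Bystander: brown clay bowl 96 mm across, 45 mm high; origin at the centre of its underside.
- pinch_a: Bystander: small clay cup 56 mm across, 34 mm high; origin at the centre of its underside.
- pinch_b: Bystander: small clay cup 56 mm across, 34 mm high; origin at the centre of its underside.
- big_bowl: Bystander: large dark clay bowl 170 mm across, 70 mm high; origin at the centre of its underside.
- plain_tiles: Bystander: stack of three plain tiles without rib, about 77 x 63 x 24 mm; origin at the centre of its underside.
- wood_tool: Bystander: wooden modelling spatula 200 mm long lying on the table.
Mind the look-alikes: they are no part of the job. What is shaped like the tile but purple is not meant.

How it is judged:
On the way:
1. the filter blade is fully home in the reader's slot (x of blade_grip in the frame of slot_mouth between -0.005 and 0.005 m and y of blade_grip in the frame of slot_mouth between -0.006 and 0.006 m and z of blade_grip in the frame of slot_mouth between 0.015 and 0.0245 m and angle between the z axis of blade_grip and the z axis of slot_mouth, either way round below 0.1 rad), for 0.2 s.
At the end, for the whole second after the job is handed in: Blade still upright and home in the slot (handle within 3.5 mm of the housing top). Tile gripped (over 2 N), still and flush on the stage: parallel within 0.04 rad, within 3 mm of the face, centred on the window within 15 mm each way, pressed on it with 3 to 25 N (all of step 1 and x of tile_center in the frame of stage_face between -0.015 and 0.015 m and y of tile_center in the frame of stage_face between -0.015 and 0.015 m and z of tile_center in the frame of stage_face between 0.0235 and 0.0295 m and angle between the z axis of tile_center and the z axis of stage_face, either way round below 0.04 rad and contact force between tile and stage between 3 and 25 N and contact force between the fingers and tile above 2 N and linear speed of tile below 0.02 m/s); the arm keeps its last pose, push and grip.
It fails at once if the tile is rammed on the stage (over 45 N) (contact force between tile and stage above 45 N).
It fails at once if the stage is pushed from its set angle (its face moves over 5 mm) (distance of stage_face from where it was at the start of the episode above 0.005 m).
It fails at once if a bystander is moved more than 30 mm (distance of any of bowl_a, bowl_b, pinch_a, pinch_b, big_bowl, plain_tiles, wood_tool from where it was at the start of the episode above 0.03 m).
It also fails if it takes over 58 s, if anything falls off the work surface, if the arm or the gripper's body presses on something with over 40 N, if the wrist force passes 120 N, or if a joint passes its speed limit or range.

## Robot

A 6-joint arm with a two-finger parallel gripper is mounted at the origin on the work surface. World frame = base frame: x ahead of the robot, y to its left, z up, the work surface at z = 0. Lengths are in m, angles in rad, forces in N, time in s.
With the tool pointing down it reaches from about 0.4 to 0.825 m from the base axis. Payload 7 kg.
Tool frame: the origin (TCP) lies between the finger pads; the fingertips stand 25 mm ahead of it and the grasp point (between the pads) lies 6 mm ahead of it (arm.tip_extent is the z of the fingertips in the tool frame, in m); z points along the fingers, x is the direction in which the jaws open and shut, and the axes are right-handed (so a half turn about z gives the same grasp; the last joint's range is limited). The gripper opens to 88 mm and grips with 3 to 60 N. Pads are 19 mm wide; open, the fingers measure 130 mm over their backs; the gripper's body (78 mm by 193 mm) begins 47 mm behind the grasp point.
Start: joints at [-0.868, 0.359, 0.012, 0, -1.224, -0.288], TCP at [0.272, -0.618, 0.252] pointing down, gripper open.
Joint ranges: [-3.07, 3.07], [-1.43, 2.12], [-1.02, 1.25], [-3.03, 1.67], [-3.05, -0], [-3.03, 3.03]. Speed limits (rad/s): [2.39, 2.39, 3.01, 3.14, 3.14, 3.14].

## Interface

Orientations are given as [roll, pitch, yaw] about the fixed x, y, z axes, in that order (R = Rz(yaw) Ry(pitch) Rx(roll)).
In Python, from station import monitor, grab_frame, job_done, arm gives the robot as it stands.
- The arm moves only by the shell command python3 -m jog 'ROWS' [FORCE]. ROWS is JSON, a list that holds one entry, the list of rows, each a list of 7 numbers: the shift along the world's x, y, z in m, then the turn, a rotation vector about the world's x, y, z in rad, then the opening, from 0 (shut) to 1 (fully open). In form: [[[dx, dy, dz, ax, ay, az, claw], ...]]. A call has 1 to 20 rows; each row shifts and turns the commanded pose from where the row before left it; what a row does not reach is not made up. A row lasts 1/8 s, in which the tool goes at most 62.5 mm and 10.7 degrees, less where a joint would pass 70% of its speed; a pose out of reach is approached as far as the arm can. A call is refused whole if a number of a shift passes 0.0625 or a number of a turn 0.188, either way. A call with a gripper value outside its range is refused whole. The fingers move at their own pace and stop on an object; FORCE is the grip in N (left out, the last holds). Time passes only in rows, so rows that do not move let the fingers close. It gives the time, the measured TCP pose, the force and the opening at its end, in the units of the state.
- monitor.get_state(): the state, without advancing time (a new reading comes with each control period).
- grab_frame(name): name is "scene" or "side" or "wrist"; returns a dict with "pixels" (420x560x3 uint8, red, green, blue), "K" (3x3 intrinsics, pixels), "view" (4x4, takes a point from world to camera coordinates); the wrist camera has in their place "hand_eye" (4x4, takes a point from camera to tool coordinates, whose origin is the TCP and whose axes are the tool frame's). Camera axes: x right, y down, z forward; pixel columns grow to the right and rows downward; lengths in m; the calibration is good to about 2 mm. The wrist camera is an equidistant fisheye: a pixel r from the principal point sees the ray r / f radians off the axis. A picture is of the moment at which its call begins: read the wrist's pose just before it. There is no depth.
- job_done(): hands the job in, once; it reports no verdict.
The state is a dict: "t": time; "q": joint angles; "qd": joint speeds; "joint_efforts": joint torques, N m; "eef_pos": TCP position; "ee_rot": TCP orientation; "force": force on the tool from outside, world axes, zero at the start; "moment": the same for the moment, N m; "width": finger opening in m.
Only numpy, scipy, OpenCV 4.12 (cv2) and the standard library are available. Lean on these libraries where they do the work, as an engineer would, in place of code of your own. Each camera call takes 0.05 s, during which the arm holds its last target.

## Working session

There is one attempt and no reset: what is moved stays moved. The work goes in short steps, Python scripts to look and compute and a shell command to move; the robot and the scene stay as the last step left them, time stands still between calls to the robot, and variables do not carry over. Pictures are saved under pics/ and viewed, and the job is handed in when it is done.

```bash
ls; mkdir -p pics; python3 - <<'E'
from station import monitor, grab_frame, arm
import cv2,numpy as np,pickle
s=monitor.get_state();print(s)
print([a for a in dir(arm) if a[0]!='_'])
d={}
for n in("scene","side","wrist"):
    f=grab_frame(n);d[n]=f;cv2.imwrite(f"pics/{n}0.png",f["pixels"][:,:,::-1]);print(n,f["K"],f.get("view",f.get("hand_eye")))
d['state']=s
pickle.dump(d,open("f0.pkl","wb"))
E
```

```text
pics
{'t': 0.0, 'q': array([-8.67895849e-01,  3.59367877e-01,  1.10796523e-02, -3.50229624e-04,
       -1.22411901e+00, -2.88113918e-01]), 'qd': array([-1.09506542e-03, -4.05396844e-04, -5.20556180e-05,  4.72530122e-04,
       -1.77961131e-03, -1.94654927e-03]), 'joint_efforts': array([-2.67394062e-04, -5.82719278e+01,  2.93058783e+01,  6.99735135e+00,
        6.84848113e-03, -1.91575682e-04]), 'eef_pos': array([ 0.27182873, -0.61735825,  0.25064399]), 'ee_rot': array([-3.14145055e+00, -1.63806665e-03,  1.98546351e+00]), 'force': array([ 0.32917833, -0.33979655,  0.57663686]), 'moment': array([ 0.00723653, -0.00536465,  0.01504277]), 'width': 0.08785444154654781}
['Unreachable', 'tip_extent']
scene [[532.14329267   0.         281.76870813]
 [  0.         532.14329267 208.71903957]
 [  0.           0.           1.        ]] [[-3.07664618e-01  9.51493267e-01 -1.74488896e-03  1.81685490e-01]
 [ 6.37014993e-01  2.04615400e-01 -7.43198787e-01 -2.79404850e-01]
 [-7.06791611e-01 -2.29767492e-01 -6.69068396e-01  1.98661234e+00]
 [ 0.00000000e+00  0.00000000e+00  0.00000000e+00  1.00000000e+00]]
side [[389.93752384   0.         278.21517133]
 [  0.         389.93752384 210.273982  ]
 [  0.           0.           1.        ]] [[-0.89583676 -0.44438165 -0.00119929  0.48433949]
 [-0.25315786  0.51255968 -0.8204838   0.22977845]
 [ 0.36522266 -0.73471594 -0.57166852  0.90703335]
 [ 0.          0.          0.          1.        ]]
wrist [[325.1922621    0.         273.59141993]
 [  0.         325.1922621  211.78614588]
 [  0.           0.           1.        ]] [[ 9.99998004e-01 -1.80704561e-03  8.52530253e-04  1.62630849e-04]
 [ 1.47251805e-03  9.54922838e-01  2.96850475e-01 -7.98876840e-02]
 [-1.35052296e-03 -2.96848627e-01  9.54923593e-01 -1.33177741e-01]
 [ 0.00000000e+00  0.00000000e+00  0.00000000e+00  1.00000000e+00]]
```

View pics/scene0.png

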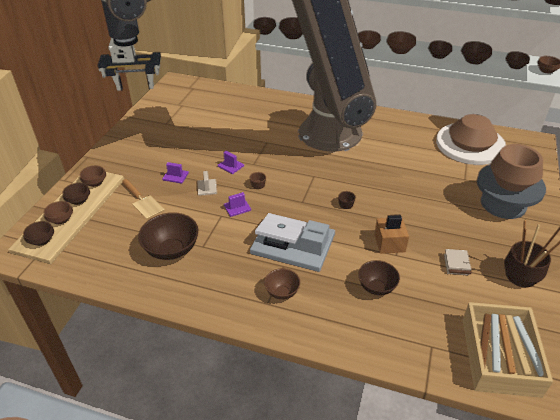

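View pics/side0.png

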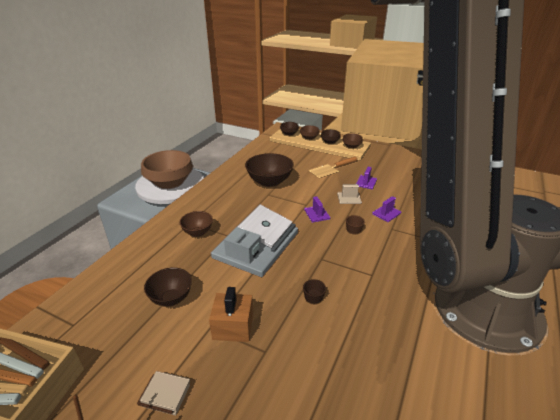

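View pics/wrist0.png

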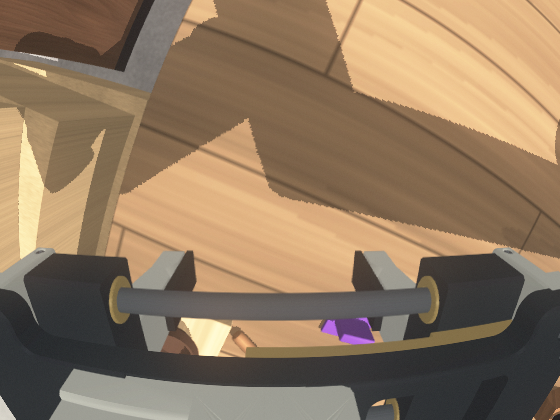

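Candidates for the tile in the scene view: cream ribbed slab (207,184), purple ribbed slabs (175,172), (231,162), (238,205) and the plain tile stack without rib (457,261). I choose the cream one. The blade is the black handle at (394,222) in the block. Next are close crops of both.

```bash
python3 - <<'E'
import cv2,pickle,numpy as np
d=pickle.load(open("f0.pkl","rb"))
s=d["scene"]["pixels"][:,:,::-1];t=d["side"]["pixels"][:,:,::-1]
def c(im,x,y,w,h,k,n): cv2.imwrite("pics/"+n,cv2.resize(im[y:y+h,x:x+w],None,fx=k,fy=k,interpolation=cv2.INTER_CUBIC))
c(s,245,205,100,65,8,"c_read.png");c(s,370,205,50,50,10,"c_blk.png");c(s,190,165,40,34,14,"c_tile.png")
c(t,205,200,100,75,8,"d_read.png");c(t,200,280,60,62,9,"d_blk.png");c(t,330,178,40,32,14,"d_tile.png")
E
```

```text
(no output)
```

View pics/c_read.png

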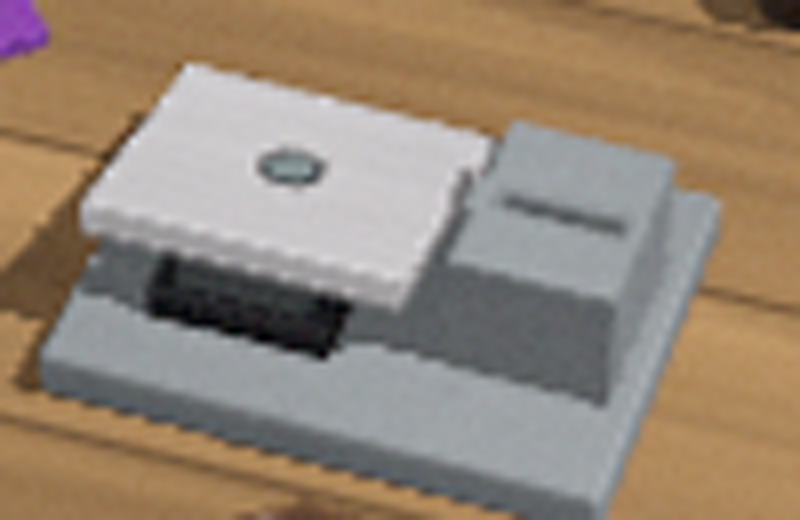

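View pics/c_blk.png

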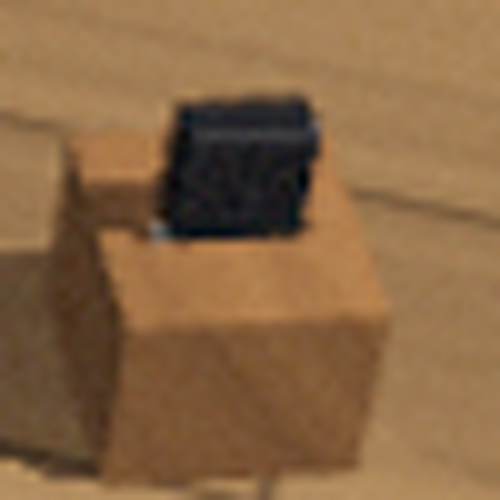

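View pics/c_tile.png

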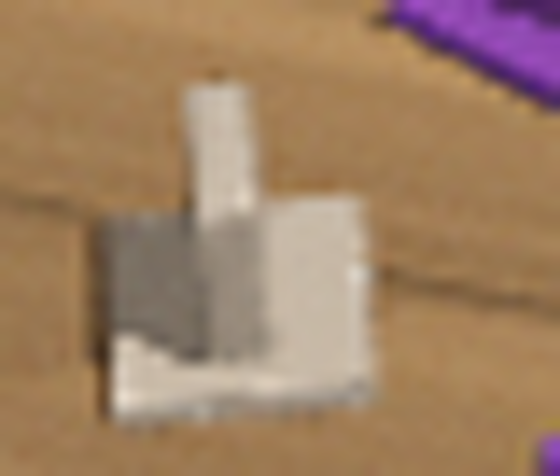

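View pics/d_read.png

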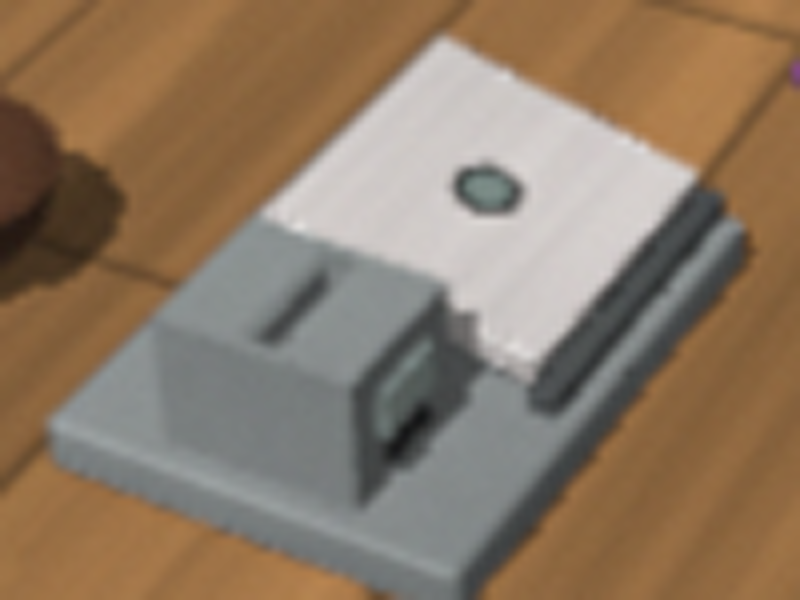

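View pics/d_blk.png

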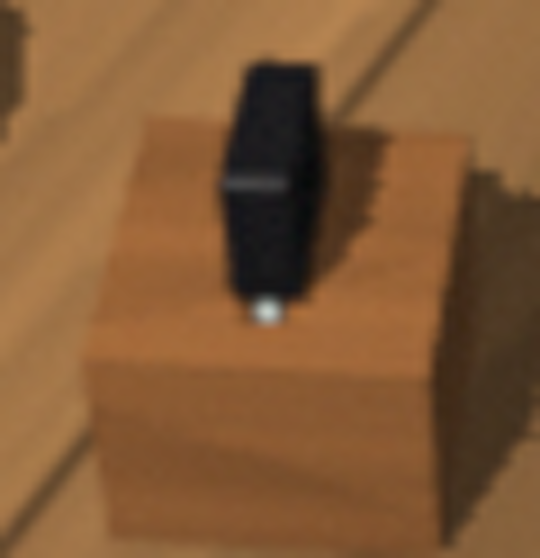

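View pics/d_tile.png

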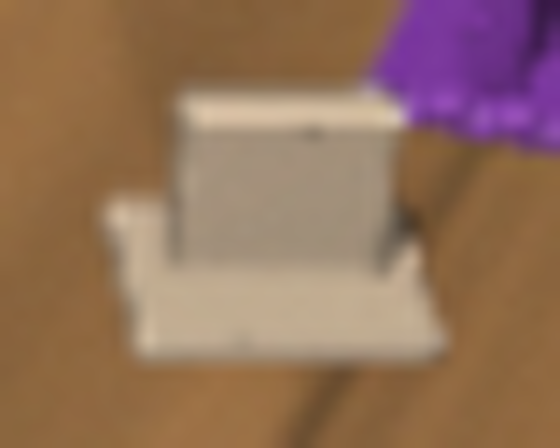

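```bash
cat > h.py <<'E'
import numpy as np,cv2
from scipy.optimize import least_squares
from scipy.spatial.transform import Rotation as R
def proj(f,P):
    v=f["view"];c=P@v[:3,:3].T+v[:3,3];K=f["K"]
    return np.c_[K[0,0]*c[:,0]/c[:,2]+K[0,2],K[1,1]*c[:,1]/c[:,2]+K[1,2]]
def toolT(s):
    T=np.eye(4);T[:3,:3]=R.from_euler('xyz',s["ee_rot"]).as_matrix();T[:3,3]=s["eef_pos"];return T
def wproj(f,s,P):
    C=toolT(s)@f["hand_eye"];c=(P-C[:3,3])@C[:3,:3]
    th=np.arctan2(np.hypot(c[:,0],c[:,1]),c[:,2]);ph=np.arctan2(c[:,1],c[:,0]);r=f["K"][0,0]*th
    return np.c_[f["K"][0,2]+r*np.cos(ph),f["K"][1,2]+r*np.sin(ph)]
def wray(f,s,uv,z):
    C=toolT(s)@f["hand_eye"];d=(np.array(uv)-f["K"][:2,2])/f["K"][0,0];th=np.hypot(*d)
    v=np.r_[np.sin(th)*d/th,np.cos(th)];v=C[:3,:3]@v;return C[:3,3]+v*(z-C[2,3])/v[2]
def un(px,ox,oy,k): return (np.array(px,float)+.5)/k-.5+[ox,oy]
def body(p,L):
    c,s=np.cos(p[2]),np.sin(p[2]);L=np.array(L);return np.c_[p[0]+c*L[:,0]-s*L[:,1],p[1]+s*L[:,0]+c*L[:,1],L[:,2]]
def stage(a,u,v,w=0): # stage face coords -> reader frame ; needs hinge pos
    hx,hz=a[1],a[2];ca,sa=np.cos(a[0]),np.sin(a[0])
    lx,lz=55+u,12+w
    return [hx+(lx*ca-lz*sa)/1000,-.04+v/1000,hz+(lx*sa+lz*ca)/1000]
E
python3 - <<'E'
from h import *
import pickle
d=pickle.load(open("f0.pkl","rb"))
m=1e-3
def L(*a):return [[x*m for x in r] for r in a]
# reader
cs=[(-37.5,35,75),(-37.5,95,75),(37.5,95,75),(37.5,35,75),(37.5,95,22),(-80,105,22),(80,105,22),(80,-105,22),(0,65,75)]
ps=[(513,123),(677,160),(612,303),(450,262),(605,402),(720,198),(600,492),(45,355),(564,213)]
cd=[(37.5,95,75),(-37.5,95,75),(-37.5,35,75),(37.5,35,75),(-37.5,95,22),(80,105,22),(-80,105,22),(-80,-105,22),(0,65,75)]
pd=[(155,320),(352,387),(443,285),(262,220),(362,505),(50,430),(465,575),(745,230),(295,306)]
ss=[(0,0),(-55,-60),(-55,60),(55,60),(55,-60)];pss=[(291,167),(190,65),(495,138),(408,288),(82,210)]
sd=[(0,0),(55,-60),(-55,-60),(-55,60)];psd=[(489,190),(443,38),(697,178),(535,380)]
def res(p):
    r=[proj(d["scene"],body(p,L(*cs)))-un(ps,245,205,8),proj(d["side"],body(p,L(*cd)))-un(pd,205,200,8)]
    a=p[3:6]
    r+=[proj(d["scene"],body(p,[stage(a,*q) for q in ss]))-un(pss,245,205,8),proj(d["side"],body(p,[stage(a,*q) for q in sd]))-un(psd,205,200,8)]
    return np.vstack(r).ravel()
o=least_squares(res,[.6,0,0,.3,-.05,.03],loss='soft_l1')
p=o.x;print("reader",p[:3],"stage deg",np.degrees(p[3]),p[4:],"rms",np.sqrt(np.mean(o.fun**2)));print(o.fun.reshape(-1,2).round(1).tolist())
print("slot",body(p,L((0,65,75))),"face",body(p,[stage(p[3:],0,0)]))
def fit(name,x0,A,pa,oa,B,pb,ob):
    f=lambda p:np.vstack([proj(d["scene"],body(p,L(*A)))-un(pa,*oa),proj(d["side"],body(p,L(*B)))-un(pb,*ob)]).ravel()
    o=least_squares(f,x0,loss='soft_l1');print(name,o.x,np.sqrt(np.mean(o.fun**2)),o.fun.reshape(-1,2).round(1).tolist());return o.x
fit("block",[.6,.2,0],[(-40,-37.5,65),(40,-37.5,65),(40,37.5,65),(40,-37.5,0),(40,37.5,0)],[(75,135),(125,328),(388,312),(103,480),(358,465)],(370,205,10),
 [(40,37.5,65),(-40,37.5,65),(-40,-37.5,65),(40,-37.5,65),(40,37.5,0),(-40,37.5,0)],[(88,358),(432,375),(468,135),(145,118),(110,537),(440,545)],(200,280,9))
t=fit("tile",[.4,-.3,0],[(-25,-7,53),(-25,7,53),(25,-7,53),(25,7,53),(-35,-30,8),(-35,30,8),(35,30,8),(35,-30,8)],[(185,88),(250,85),(200,215),(262,205),(100,218),(362,200),(372,380),(112,395)],(190,165,14),
 [(25,-7,53),(-25,-7,53),(-25,7,53),(25,7,53),(35,30,8),(-35,30,8),(35,-30,8),(-35,-30,8)],[(180,95),(385,95),(408,118),(200,128),(138,340),(440,340),(110,205),(415,240)],(330,178,14))
E
```

```text
reader [ 0.59132666  0.03501602 -0.02826033] stage deg 13.705548162185428 [-0.05923774  0.0276366 ] rms 0.6921541528167664
[[0.4, 0.2], [0.1, 0.4], [0.8, 0.4], [0.2, 0.3], [0.7, 1.2], [0.8, 0.0], [0.5, 1.5], [-0.9, 0.2], [0.3, 0.0], [0.2, -0.3], [0.5, 0.3], [1.2, -0.2], [-0.4, -0.3], [0.2, 1.3], [-0.5, -1.2], [-0.3, 0.4], [0.9, -1.4], [1.3, -0.7], [0.2, 1.0], [0.0, 0.6], [-0.1, 0.6], [-0.6, -0.0], [0.1, -0.3], [0.2, 0.2], [0.1, -0.2], [0.7, -0.5], [0.9, -2.0]]
slot [[0.59316334 0.09999007 0.075     ]] face [[ 0.58155287 -0.00472367  0.05232619]]
block [0.50169357 0.30284437 0.39279218] 0.7496632826341179 [[-0.7, 0.7], [0.3, 0.9], [0.4, 1.0], [-0.3, 1.7], [-0.1, 1.6], [-0.2, 0.1], [0.2, 0.3], [0.6, -0.4], [0.6, -0.3], [0.4, 0.2], [0.7, 1.4]]
tile [ 0.43175724 -0.30980836  0.44948623] 0.7128027273435806 [[0.4, 0.1], [0.1, -0.0], [-0.3, 0.6], [-0.3, 1.0], [0.8, 0.3], [0.2, 0.0], [0.4, 0.6], [0.3, 1.2], [0.5, -0.5], [1.2, -0.4], [0.3, 0.2], [-0.4, -0.6], [0.5, -0.2], [0.6, -0.1], [0.4, -0.4], [-0.6, -2.8]]
```

```bash
python3 -m jog '[[[0.02,0.046,0,0,0,0.155,1],[0.02,0.046,0,0,0,0.155,1],[0.02,0.046,0,0,0,0.155,1],[0.02,0.046,0,0,0,0.155,1],[0.02,0.046,0,0,0,0.155,1],[0.02,0.046,0,0,0,0.155,1],[0.02,0.046,0,0,0,0.155,1],[0.02,0.046,0,0,0,0.155,1],[0.02,0.046,0,0,0,0.155,1],[0.02,0.046,0,0,0,0.155,1],[0.003,0.046,0,0,0,0,1],[0.003,0.046,0,0,0,0,1],[0.003,0.046,0,0,0,0,1],[0.003,0.046,0,0,0,0,1],[0.003,0.046,0,0,0,0,1],[0.003,0.046,0,0,0,0,1],[0.003,0.046,0,0,0,0,1],[0.003,0.046,0,0,0,0,1],[0.003,0.046,0,0,0,0,1],[0.003,0.046,0,0,0,0,1]]]'
cat > look.py <<'E'
import sys,pickle,cv2
from station import monitor,grab_frame
s=monitor.get_state();f=grab_frame("wrist");pickle.dump((f,s),open(f"{sys.argv[1]}.pkl","wb"))
cv2.imwrite(f"pics/{sys.argv[1]}.png",f["pixels"][:,:,::-1]);print(s["t"],s["eef_pos"],s["ee_rot"],s["force"])
E
python3 look.py w1
```

```text
t: 2.65
eef_pos: [0.5018, 0.3037, 0.2514]
ee_rot: [-3.142, -0.0, -2.747]
force: [1.1, 0.5, 0.3]
width: 0.0878
2.65 [0.50179216 0.30374876 0.25143103] [-3.14153978e+00 -1.95142514e-04 -2.74742671e+00] [1.14831647 0.52885448 0.30857378]
```

View pics/w1.png

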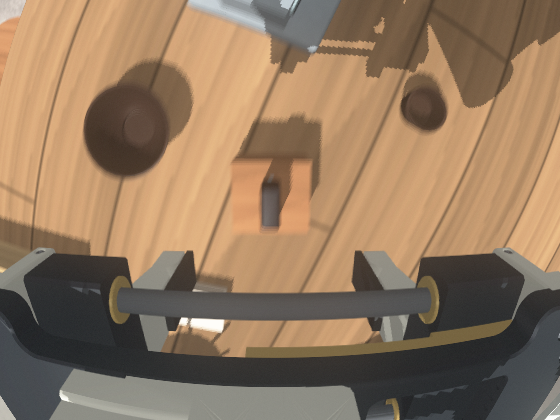

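```bash
python3 - <<'E'
from h import *
import pickle
f,s=pickle.load(open("w1.pkl","rb"));im=f["pixels"][:,:,::-1].copy()
p=[.5017,.3028,.393]
b=body(p,[[a*.04,c*.0375,.065] for a,c in((1,1),(1,-1),(-1,-1),(-1,1))]);h=body(p,[[a*.009,c*.02,.107] for a,c in((1,1),(1,-1),(-1,-1),(-1,1))])
k=9;x,y=225,150
o=cv2.resize(im[y:y+92,x:x+95],None,fx=k*0.9,fy=k*0.9,interpolation=cv2.INTER_CUBIC);k=k*.9
for q in wproj(f,s,np.vstack([b,h])): cv2.circle(o,tuple(int(v) for v in ((q+.5-[x,y])*k)),4,(0,255,0),1)
cv2.imwrite("pics/w1c.png",o);print(wproj(f,s,np.vstack([b,h])))
E
```

```text
[[236.69599776 227.43785296]
 [234.44647004 156.17996535]
 [315.11914004 156.17583565]
 [312.78086349 227.37346122]
 [265.07246671 225.33573981]
 [264.71787209 182.12125151]
 [285.34970698 182.1150522 ]
 [284.91114617 225.31897707]]
```

View pics/w1c.png

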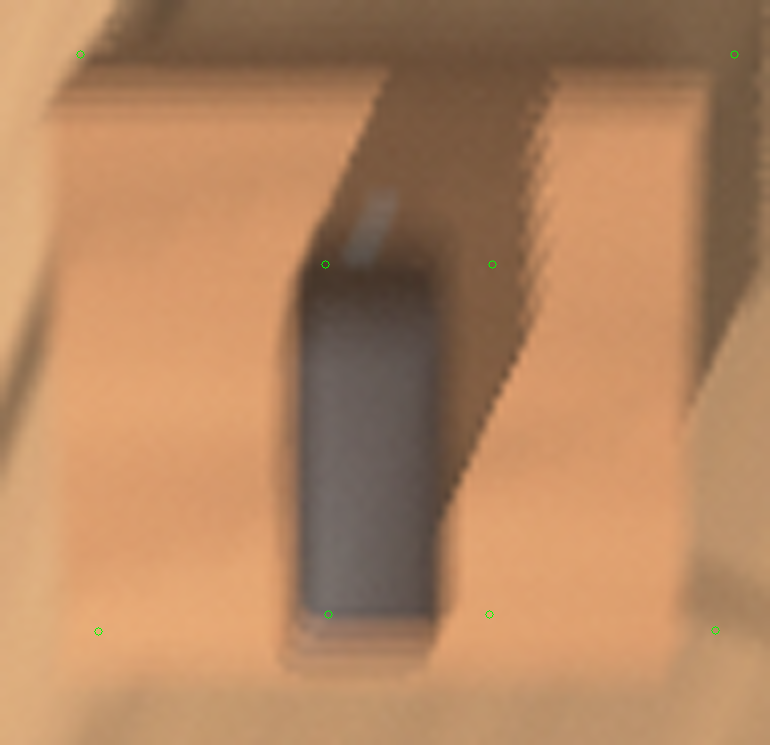

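The picture is smeared because the arm was still settling, so I take another.

```bash
cat > ov.py <<'E'
from h import *
import pickle,sys
# ov.py name x y w h k
n=sys.argv[1];x,y,w,hh=map(int,sys.argv[2:6]);k=float(sys.argv[6])
f,s=pickle.load(open(n+".pkl","rb"));im=f["pixels"][:,:,::-1].copy()
o=cv2.resize(im[y:y+hh,x:x+w],None,fx=k,fy=k,interpolation=cv2.INTER_CUBIC)
if len(sys.argv)>7:
  for q in wproj(f,s,np.array(eval(sys.argv[7]))): cv2.circle(o,tuple(int(v) for v in ((q+.5-[x,y])*k)),4,(0,255,0),1)
cv2.imwrite(f"pics/{n}c.png",o)
E
python3 look.py w2; python3 ov.py w2 225 150 95 92 8.1 'np.vstack([body([.5017,.3028,.393],[[a*.04,c*.0375,.065] for a,c in((1,1),(1,-1),(-1,-1),(-1,1))]),body([.5017,.3028,.393],[[a*.009,c*.02,.107] for a,c in((1,1),(1,-1),(-1,-1),(-1,1))])])'
```

```text
2.7 [0.50254633 0.30819189 0.25088926] [ 3.14127450e+00  8.22308236e-04 -2.74573827e+00] [2.84838466 5.38078425 1.07745501]
```

View pics/w2c.png

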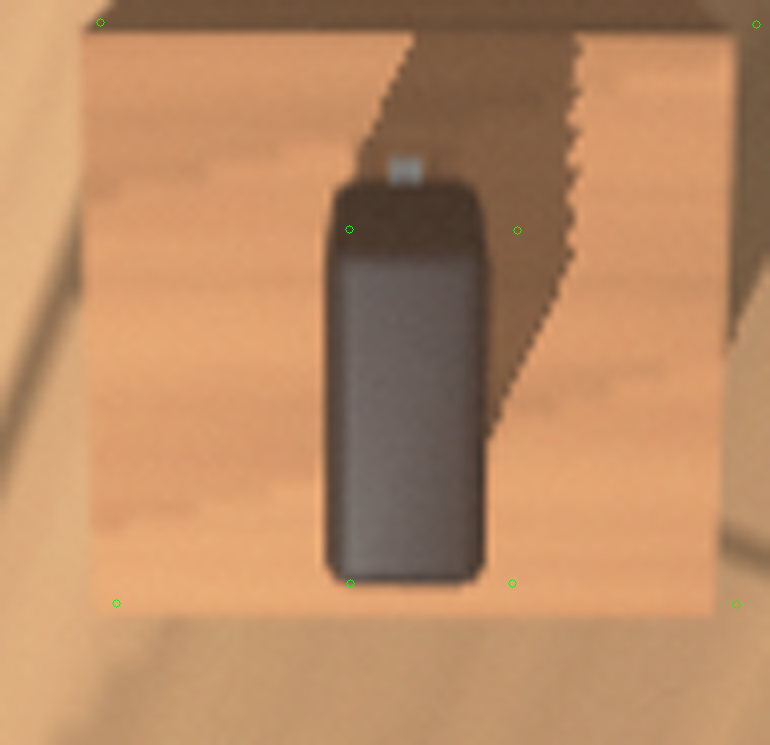

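```bash
python3 - <<'E'
from h import *
import pickle
f,s=pickle.load(open("w2.pkl","rb"))
L=[[.04,-.0375,.065],[-.04,-.0375,.065],[-.04,.0375,.065],[.04,.0375,.065],[.009,.02,.107],[-.009,.02,.107]]
px=un([(82,33),(735,38),(713,614),(97,614),(328,584),(485,584)],225,150,8.1)
o=least_squares(lambda p:(wproj(f,s,body(p,L))-px).ravel(),[.5,.3,.39])
print(o.x,o.fun.reshape(-1,2).round(1).tolist())
from station import monitor;s=monitor.get_state();print(s["eef_pos"],s["ee_rot"],s["qd"],s["force"])
E
```

```text
[0.50373942 0.3047241  0.38963754] [[-0.2, -0.5], [0.1, -0.7], [0.2, -0.2], [-0.2, -0.5], [-0.2, 0.8], [0.3, 0.9]]
[0.50205944 0.30590337 0.25063519] [-3.14144006e+00 -3.87466741e-04 -2.74486480e+00] [-0.03759897 -0.03437036 -0.04871923 -0.00366345 -0.0110815   0.03716786] [-0.28067769 -0.59655181 -0.03851804]
```

```bash
python3 -m jog '[[[0.0017,0.002,0,0,0,-0.004,1],[0,0,-0.04,0,0,0,1],[0,0,-0.04,0,0,0,1],[0,0,-0.035,0,0,0,1],[0,0,-0.025,0,0,0,1],[0,0,-0.014,0,0,0,1],[0,0,0,0,0,0,1],[0,0,0,0,0,0,1]]]' 40; python3 look.py w3
```

```text
t: 3.75
eef_pos: [0.5043, 0.3045, 0.0987]
ee_rot: [3.141, 0.002, -2.752]
force: [-0.1, -0.4, -0.0]
width: 0.0874
3.75 [0.50433015 0.30453741 0.09873976] [ 3.14106915e+00  1.61796261e-03 -2.75167779e+00] [-0.12394631 -0.39414118 -0.01081007]
```

View pics/w3.png

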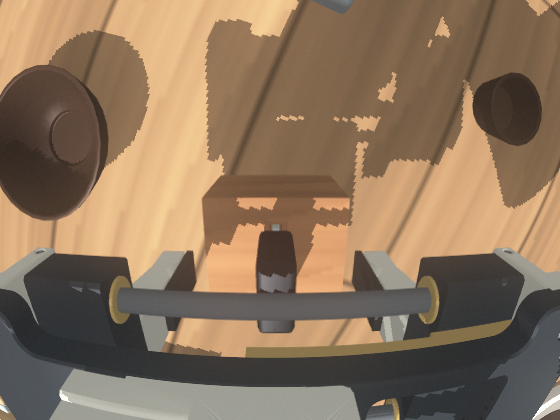

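The handle sits at (276,280), midway between the fingers at 193 and 355. I close the jaws.

```bash
python3 -m jog '[[[0,0,0,0,0,0,0],[0,0,0,0,0,0,0],[0,0,0,0,0,0,0],[0,0,0,0,0,0,0],[0,0,0,0,0,0,0],[0,0,0,0,0,0,0]]]' 40
```

```text
t: 4.55
eef_pos: [0.5037, 0.3042, 0.0975]
ee_rot: [-3.142, -0.0, -2.752]
force: [-0.1, -0.2, 0.4]
width: 0.0332
```

```bash
python3 -m jog '[[[0,0,0,0,0,0,0],[0,0,0,0,0,0,0],[0,0,0,0,0,0,0],[0,0,0,0,0,0,0],[0,0,0.005,0,0,0,0],[0,0,0.015,0,0,0,0],[0,0,0.03,0,0,0,0],[0,0,0.03,0,0,0,0],[0,0,0.03,0,0,0,0],[0,0,0.03,0,0,0,0],[0,0,0,0,0,0,0],[0,0,0,0,0,0,0],[0,0,0,0,0,0,0]]]' 40;python3 look.py w4
```

```text
t: 6.18
eef_pos: [0.5033, 0.3039, 0.2368]
ee_rot: [-3.141, -0.001, -2.752]
force: [-0.7, 0.5, -0.6]
width: 0.0174
6.175 [0.50329251 0.30386591 0.23677415] [-3.14109981e+00 -1.43596777e-03 -2.75174209e+00] [-0.66481858  0.46309178 -0.59390625]
```

View pics/w4.png

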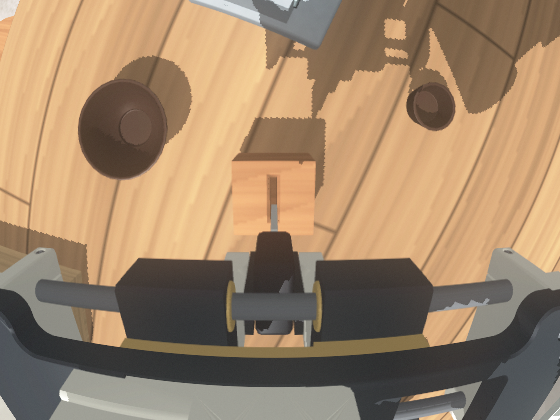

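```bash
python3 -m jog '[[[0.006,-0.012,0,0,0,-0.03,0],[0.014,-0.032,0,0,0,-0.07,0],[0.02,-0.045,0,0,0,-0.09,0],[0.02,-0.045,0,0,0,-0.09,0],[0.016,-0.04,0,0,0,-0.07,0],[0.01,-0.022,0,0,0,-0.05,0],[0.004,-0.008,0,0,0,-0.018,0],[0,0,0,0,0,0,0],[0,0,0,0,0,0,0],[0,0,0,0,0,0,0],[0,0,0,0,0,0,0],[0,0,0,0,0,0,0]]]';python3 look.py w5;python3 ov.py w5 180 70 200 200 3
```

```text
t: 7.72
eef_pos: [0.5936, 0.1006, 0.2376]
ee_rot: [3.142, 0.0, 3.114]
force: [-0.1, -0.6, -1.1]
width: 0.0176
7.725 [0.5936045  0.10062222 0.23762855] [3.14154527e+00 8.04653607e-05 3.11426683e+00] [-0.11666524 -0.60566254 -1.07855461]
```

View pics/w5c.png

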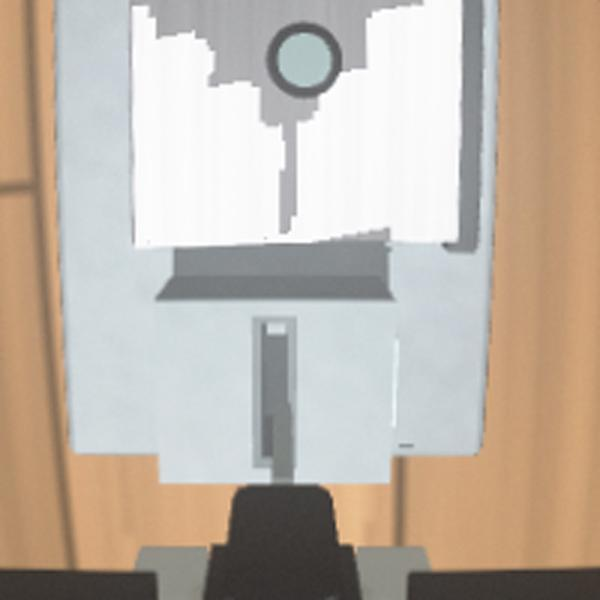

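View pics/w5.png

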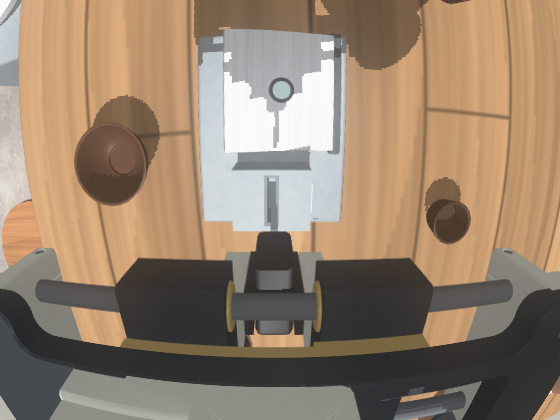

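```bash
python3 - <<'E'
from h import *
import pickle
f,s=pickle.load(open("w5.pkl","rb"))
L=np.array([[37.5,35,75],[-37.5,35,75],[-37.5,95,75],[37.5,95,75],[7,40,75],[-7,40,75],[7,90,75],[-80,105,22],[80,105,22]])/1000
px=un([(157,300),(395,300),(390,483),(159,483),(252,317),(297,317),(252,468),(485,453),(72,453)],180,70,3)
o=least_squares(lambda p:(wproj(f,s,body(p,L))-px).ravel(),[.59,.035,-.028],loss='soft_l1')
p=o.x;print(p,o.fun.reshape(-1,2).round(1).tolist(),"slot",body(p,np.array([[0,.065,.075]])))
for z in(.0515,.075): print("window at z",z,wray(f,s,un((304,60),180,70,3),z))
T=toolT(s)
q=np.array([[x,y,z,1] for x in(-.002,.002) for y in(-.02,) for z in(.0325,.0825)])@T.T
print((wproj(f,s,q[:,:3])+.5-[180,70])*3)
t=np.array([[x,-.02,z,1] for x in(-.009,.009) for z in(-.0095,.0325)])@T.T
print((wproj(f,s,t[:,:3])+.5-[180,70])*3)
E
python3 ov.py w5 235 170 80 70 9
```

```text
[ 0.59446174  0.03693721 -0.0284464 ] [[-1.2, 0.0], [0.5, -0.1], [0.2, -0.2], [0.4, -0.1], [0.0, -0.6], [0.2, -0.6], [0.5, 0.1], [-0.2, 1.5], [-1.3, 1.6]] slot [[0.5963105  0.10191091 0.075     ]]
window at z 0.0515 [ 0.58400914 -0.00261659  0.0515    ]
window at z 0.075 [ 0.58461686 -0.00093085  0.075     ]
[[275.0770258  471.75873638]
 [276.27105261 397.15573125]
 [297.21505656 471.71372815]
 [293.69729056 397.12476722]]
[[223.73698685 573.76050704]
 [236.36459651 471.80041872]
 [351.64287676 573.43446611]
 [335.90360787 471.5980819 ]]
```

View pics/w5c.png

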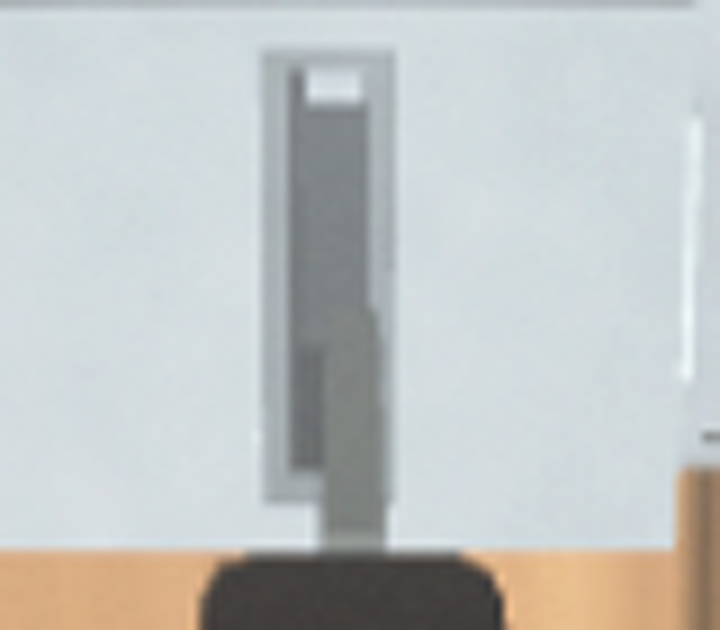

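```bash
python3 -m jog '[[[0.0022,0,-0.01,0,0,0,0],[0,0,-0.02,0,0,0,0],[0,0,-0.02,0,0,0,0],[0,0,-0.015,0,0,0,0],[0,0,-0.005,0,0,0,0],[0,0,0,0,0,0,0],[0,0,0,0,0,0,0],[0,0,0,0,0,0,0]]]';python3 look.py w6;python3 ov.py w6 235 190 80 70 9
```

```text
t: 8.78
eef_pos: [0.5962, 0.1004, 0.1682]
ee_rot: [3.141, 0.001, 3.114]
force: [-0.5, -0.2, 0.0]
width: 0.0176
8.775 [0.59619548 0.10038472 0.16823464] [3.14109605e+00 1.03969849e-03 3.11368370e+00] [-0.47065568 -0.15756225  0.04446498]
```

View pics/w6c.png

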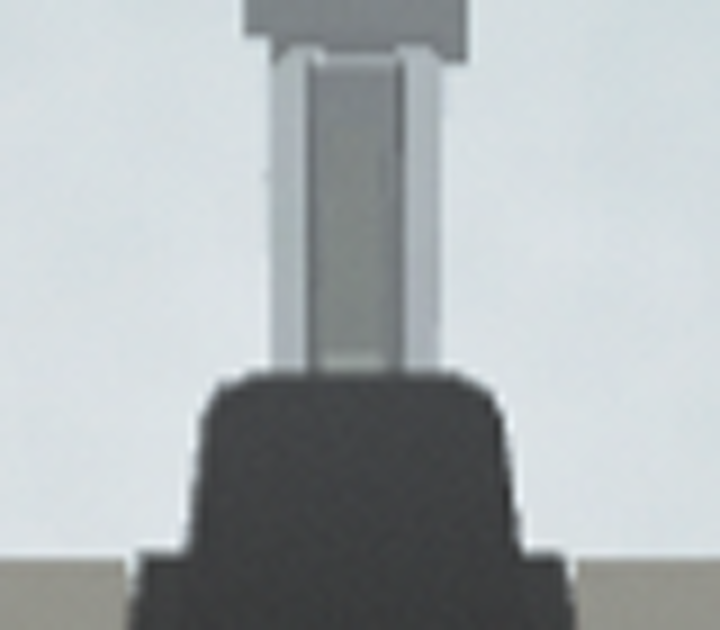

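```bash
python3 -m jog '[[[0,0,-0.008,0,0,0,0],[0,0,-0.008,0,0,0,0],[0,0,-0.008,0,0,0,0],[0,0,-0.008,0,0,0,0],[0,0,0,0,0,0,0]]]'
```

```text
t: 9.45
eef_pos: [0.5954, 0.1, 0.1345]
ee_rot: [-3.141, -0.002, 3.114]
force: [-0.7, -0.0, -1.1]
width: 0.0181
```

Blade tip is about 20 mm into the slot with no resistance, so I carry on.

```bash
python3 -m jog '[[[0,0,-0.007,0,0,0,0],[0,0,-0.007,0,0,0,0],[0,0,-0.006,0,0,0,0],[0,0,-0.003,0,0,0,0],[0,0,-0.002,0,0,0,0],[0,0,0,0,0,0,0]]]';python3 -m jog '[[[0,0,0,0,0,0,0],[0,0,-0.001,0,0,0,0],[0,0,-0.001,0,0,0,0],[0,0,0,0,0,0,0]]]'
```

```text
t: 10.2
eef_pos: [0.5959, 0.1002, 0.1105]
ee_rot: [-3.142, -0.0, 3.114]
force: [-0.7, -0.1, -0.5]
width: 0.0183
t: 10.7
eef_pos: [0.5958, 0.1002, 0.1085]
ee_rot: [-3.142, -0.0, 3.114]
force: [0.5, 0.1, -0.6]
width: 0.0175
```

```bash
python3 -m jog '[[[0,0,-0.001,0,0,0,0],[0,0,0,0,0,0,0],[0,0,0,0,0,0,0]]]';python3 -m jog '[[[0,0,-0.001,0,0,0,0],[0,0,0,0,0,0,0],[0,0,0,0,0,0,0]]]'
```

```text
t: 11.08
eef_pos: [0.5959, 0.1002, 0.1075]
ee_rot: [-3.142, -0.0, 3.114]
force: [0.0, 0.1, -0.8]
width: 0.0176
t: 11.45
eef_pos: [0.5959, 0.1003, 0.1075]
ee_rot: [-3.142, 0.0, 3.114]
force: [-3.2, 0.3, 8.1]
width: 0.0179
```

The handle contacts the housing top at TCP z=0.1075 as predicted, with 8 N. I release, lift and check.

```bash
python3 -m jog '[[[0,0,0,0,0,0,1],[0,0,0,0,0,0,1],[0,0,0,0,0,0,1],[0,0,0,0,0,0,1],[0,0,0.005,0,0,0,1],[0,0,0.02,0,0,0,1],[0,-0.01,0.04,0,0,0,1],[0,-0.02,0.04,0,0,0,1],[0,-0.01,0.03,0,0,0,1],[0,0,0,0,0,0,1],[0,0,0,0,0,0,1],[0,0,0,0,0,0,1]]]';python3 look.py w7;python3 ov.py w7 160 60 230 190 3.4
```

```text
t: 12.95
eef_pos: [0.5954, 0.0604, 0.2405]
ee_rot: [-3.141, -0.002, 3.114]
force: [-0.1, -0.9, 0.4]
width: 0.0877
12.95 [0.59537893 0.06036069 0.2404889 ] [-3.14100916e+00 -1.73777500e-03  3.11377163e+00] [-0.07123133 -0.86945008  0.44314454]
```

View pics/w7c.png

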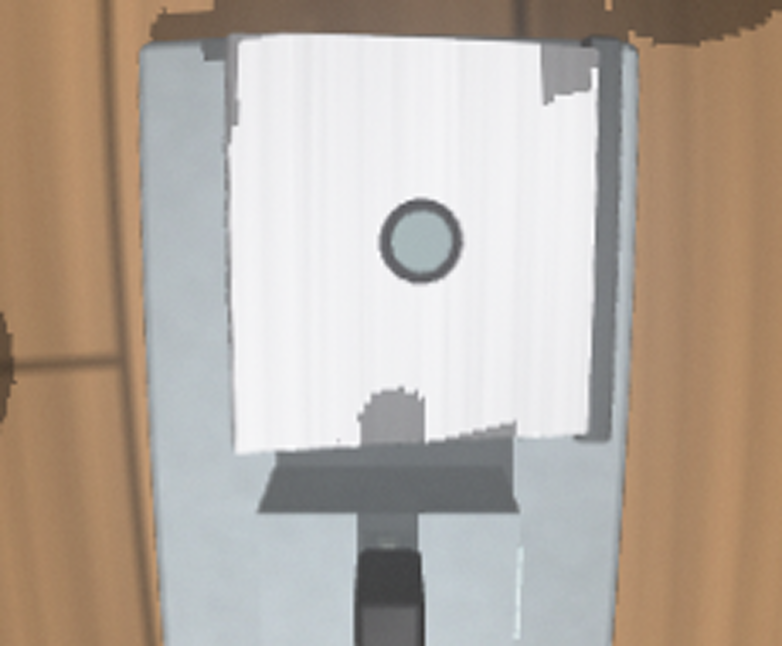

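```bash
python3 - <<'E'
from h import *
import pickle
f,s=pickle.load(open("w7.pkl","rb"));d=pickle.load(open("f0.pkl","rb"))
f5,s5=pickle.load(open("w5.pkl","rb"))
W=[(0,0),(55,-60),(-55,-60),(-55,60),(55,60)];pw=un([(421,241),(236,38),(597,45),(590,437),(236,453)],160,60,3.4)
ss=[(0,0),(-55,-60),(-55,60),(55,60),(55,-60)];pss=un([(291,167),(190,65),(495,138),(408,288),(82,210)],245,205,8)
sd=[(0,0),(55,-60),(-55,-60),(-55,60)];psd=un([(489,190),(443,38),(697,178),(535,380)],205,200,8)
W5=[(0,0),(55,60),(-55,60)];p5=un([(304,60),(132,245),(462,243)],180,70,3)
pr=np.array([.59446,.03694,-.02845])
LL=np.array([[37.5,35,75],[-37.5,35,75]])/1000;pL=un([(258,512),(520,512)],160,60,3.4)
print("housing check",(wproj(f,s,body(pr,LL))-pL))
def res(p,full=True):
    a=p[:3];q=pr+np.r_[p[5],p[6],0]
    g=lambda q,X:body(q,[stage(a,*x) for x in X])
    r=[wproj(f,s,g(q,W))-pw,(wproj(f5,s5,g(q,W5))-p5),(wproj(f,s,body(q,LL))-pL)]
    if full: q2=np.r_[p[3:5],-.0283];r+=[proj(d["scene"],g(q2,ss))-pss,proj(d["side"],g(q2,sd))-psd,(p[3:5]-[.5913,.0350])[None]*300]
    return np.vstack(r).ravel()
for full in(True,False):
    o=least_squares(lambda p:res(p,full),[.25,-.06,.028,.5913,.035,0,0],loss='soft_l1')
    p=o.x;print(np.degrees(p[0]),p.round(4),"face",body(pr+np.r_[p[5:7],0],[stage(p[:3],0,0)]));print(o.fun.reshape(-1,2).round(1).tolist())
E
```

```text
housing check [[-0.27796643  0.18355082]
 [ 0.33488562  0.04650541]]
12.660567440647906 [ 2.21e-01 -6.04e-02  2.89e-02  5.92e-01  3.57e-02  0.00e+00  2.00e-04] face [[ 0.58396645 -0.00257743  0.0526185 ]]
[[0.1, 0.1], [-2.5, -1.4], [0.8, 0.4], [0.1, -0.7], [-0.0, 0.1], [0.1, -0.0], [1.0, 1.3], [-0.8, -0.7], [-0.3, 0.4], [0.3, 0.2], [0.4, 0.9], [0.3, 0.3], [0.2, 0.3], [-0.3, 0.3], [0.3, -0.0], [0.1, 0.3], [-0.1, 0.1], [0.7, -0.7], [0.9, -2.2], [0.2, 0.2]]
10.650559286284308 [ 1.8590e-01 -6.1100e-02  2.9300e-02 -7.8125e+00  3.0000e-01  0.0000e+00
  3.0000e-04] face [[ 0.5841119  -0.00249675  0.05124546]]
[[-0.1, 0.1], [-2.6, -0.9], [1.1, 0.4], [0.4, -0.6], [-0.1, -0.6], [-0.1, 0.1], [1.0, 1.0], [-0.5, -0.5], [-0.3, 0.5], [0.3, 0.3]]
```

```bash
python3 -m jog '[[[-0.01,-0.02,0,0,0,-0.08,1],[-0.018,-0.042,0,0,0,-0.13,1],[-0.02,-0.048,0,0,0,-0.14,1],[-0.022,-0.048,0,0,0,-0.14,1],[-0.022,-0.048,0,0,0,-0.14,1],[-0.022,-0.048,0,0,0,-0.14,1],[-0.02,-0.048,0,0,0,-0.13,1],[-0.018,-0.042,0,0,0,-0.12,1],[-0.009,-0.02,0,0,0,-0.074,1],[0,-0.004,0,0,0,0,1],[0,0,0,0,0,0,1],[0,0,0,0,0,0,1],[0,0,0,0,0,0,1],[0,0,0,0,0,0,1]]]' ;python3 look.py w8;python3 ov.py w8 215 140 120 100 6 'body([.434,-.308,.4495],np.array([[35,30,8],[35,-30,8],[-35,30,8],[-35,-30,8],[25,7,53],[25,-7,53],[-25,7,53],[-25,-7,53]])/1000)'
```

```text
t: 14.75
eef_pos: [0.4352, -0.3073, 0.2416]
ee_rot: [3.141, 0.0, 2.021]
force: [0.0, 0.8, 0.1]
width: 0.0875
14.75 [ 0.43517512 -0.30730876  0.24163698] [3.14145491e+00 9.09325863e-05 2.02059907e+00] [0.03373286 0.80810746 0.12719775]
```

View pics/w8c.png

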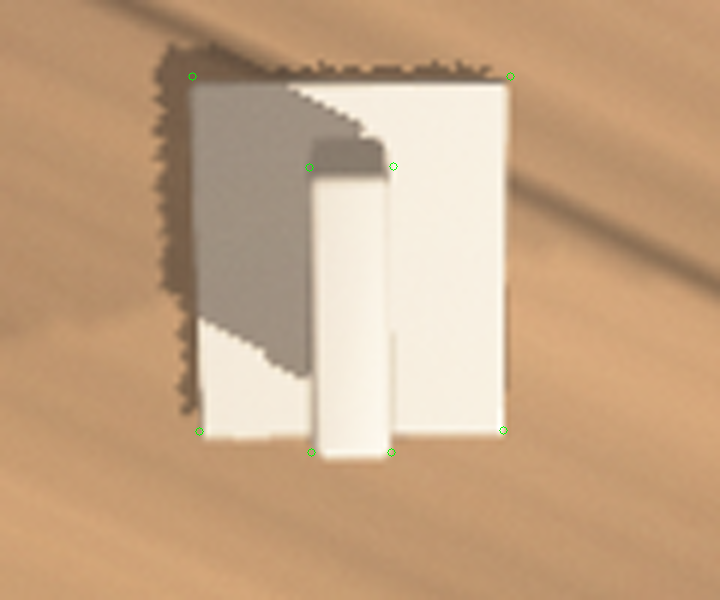

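View pics/w8.png

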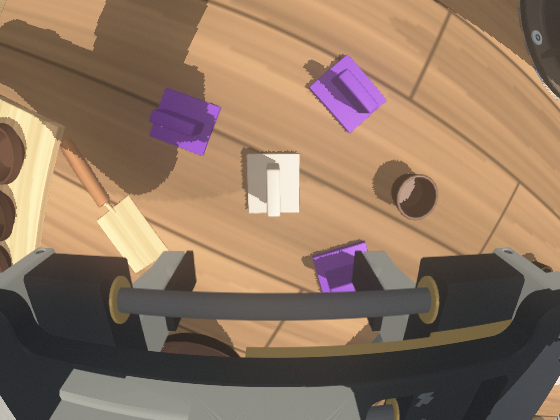

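```bash
python3 - <<'E'
from h import *
import pickle
f,s=pickle.load(open("w8.pkl","rb"));T=np.linalg.inv(toolT(s))
for n,uv,z in(("corner",(313,256),.008),("corner2",(366,242),.008),("left edge bottom",(322,292),.008),("spatula corner",(163,268),.005),("rib pt",(330,262),.05),("tile c rib top far",(350/6+215,178/6+140),.053)):
    w=wray(f,s,uv,z);print(n,w.round(4),(T@np.r_[w,1])[:3].round(4))
E
```

```text
corner [ 0.4966 -0.2227  0.008 ] [0.0496 0.092  0.2336]
corner2 [ 0.4513 -0.1702  0.008 ] [0.1164 0.0741 0.2336]
left edge bottom [ 0.538  -0.1864  0.008 ] [0.0642 0.1451 0.2337]
spatula corner [ 0.6005 -0.39    0.005 ] [-0.1464  0.1129  0.2367]
rib pt [ 0.4797 -0.2153  0.05  ] [0.0635 0.0801 0.1916]
tile c rib top far [ 0.4135 -0.3175  0.053 ] [ 0.0002 -0.024   0.1886]
```

```bash
python3 -m jog '[[[0,0,-0.02,0,0,0.014,0.5],[0,0,-0.04,0,0,0,0.5],[0,0,-0.04,0,0,0,0.5],[0,0,-0.04,0,0,0,0.5],[0,0,-0.03,0,0,0,0.5],[0,0,-0.02,0,0,0,0.5],[0,0,-0.009,0,0,0,0.5],[0,0,0,0,0,0,0.5],[0,0,0,0,0,0,0.5]]]' 25 ;python3 look.py w9
```

```text
t: 15.92
eef_pos: [0.4356, -0.308, 0.0435]
ee_rot: [3.141, 0.001, 2.034]
force: [-0.0, 0.2, 0.8]
width: 0.0435
15.925 [ 0.43557057 -0.30796363  0.04345503] [3.14056054e+00 1.12163265e-03 2.03385870e+00] [-0.04504304  0.19607129  0.77097773]
```

View pics/w9.png

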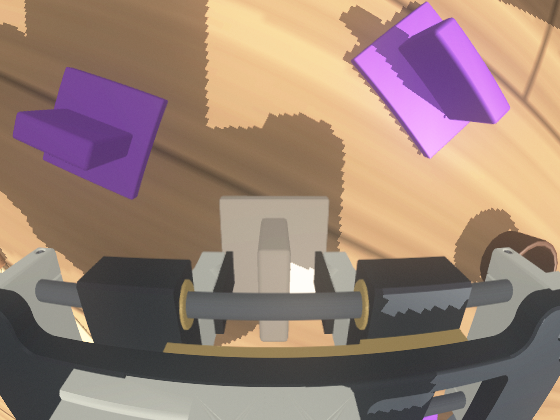

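The cream tile's rib is centred between the pads (274,290). I close at 25 N and lift.

```bash
python3 -m jog '[[[0,0,0,0,0,0,0],[0,0,0,0,0,0,0],[0,0,0,0,0,0,0],[0,0,0,0,0,0,0],[0,0,0,0,0,0,0],[0,0,0,0,0,0,0]]]' 25 ; python3 -m jog '[[[0,0,0.005,0,0,0,0],[0,0,0.015,0,0,0,0],[0,0,0.03,0,0,0,0],[0,0,0.04,0,0,0,0],[0,0,0.03,0,0,0,0],[0,0,0.02,0,0,0,0],[0,0,0,0,0,0,0],[0,0,0,0,0,0,0]]]'; python3 look.py w10
```

```text
t: 16.73
eef_pos: [0.435, -0.3078, 0.0427]
ee_rot: [3.142, 0.0, 2.034]
force: [-0.6, 0.7, 3.1]
width: 0.0138
t: 17.73
eef_pos: [0.4344, -0.3075, 0.1822]
ee_rot: [-3.141, -0.001, 2.033]
force: [-0.8, 1.0, -2.3]
width: 0.0139
17.725 [ 0.43439295 -0.30746048  0.18221443] [-3.14148494e+00 -6.27049164e-04  2.03335934e+00] [-0.76110354  0.95052272 -2.28326778]
```

View pics/w10.png

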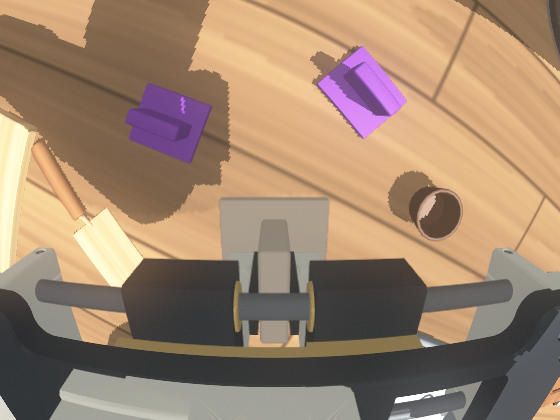

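```bash
python3 -m jog '[[[0.006,0.014,0,0,0,-0.04,0],[0.012,0.03,0,0,0,-0.08,0],[0.018,0.045,0,0,0,-0.1,0],[0.02,0.047,0,0,0,-0.1,0],[0.02,0.047,0,0,0,-0.1,0],[0.018,0.045,0,0,0,-0.071,0],[0.015,0.04,0,-0.001,-0.04,0,0],[0.012,0.025,0,-0.002,-0.07,0,0],[0.006,0.0125,-0.01,-0.002,-0.07,0,0],[0,0,-0.01,-0.001,-0.042,0,0],[0,0,-0.01,0,0,0,0],[0,0,0,0,0,0,0],[0,0,0,0,0,0,0],[0,0,0,0,0,0,0],[0,0,0,0,0,0,0]]]'; cat > look2.py <<'E'
import sys,pickle,cv2
from station import monitor,grab_frame
n=sys.argv[1];s=monitor.get_state();w=grab_frame("wrist");d=grab_frame("side");pickle.dump((w,s),open(n+".pkl","wb"));pickle.dump(d,open(n+"s.pkl","wb"))
cv2.imwrite(f"pics/{n}.png",w["pixels"][:,:,::-1])
x,y,ww,h=200,150,140,105
cv2.imwrite(f"pics/{n}s.png",cv2.resize(d["pixels"][y:y+h,x:x+ww,::-1],None,fx=5.7,fy=5.7,interpolation=cv2.INTER_CUBIC))
print(s["t"],s["eef_pos"],s["ee_rot"],s["force"],s["moment"])
E
python3 look2.py w11
```

```text
t: 19.65
eef_pos: [0.5622, -0.0023, 0.1528]
ee_rot: [2.919, -0.0, 1.542]
force: [0.1, -0.6, -1.4]
width: 0.014
19.65 [ 0.56217666 -0.00234492  0.15282268] [ 2.91919300e+00 -4.29031941e-04  1.54226846e+00] [ 0.10686837 -0.60645285 -1.4198886 ] [ 0.05495085  0.83997546 -0.02357625]
```

View pics/w11.png

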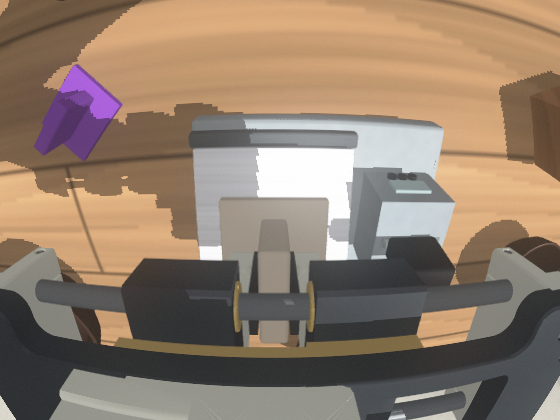

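View pics/w11s.png

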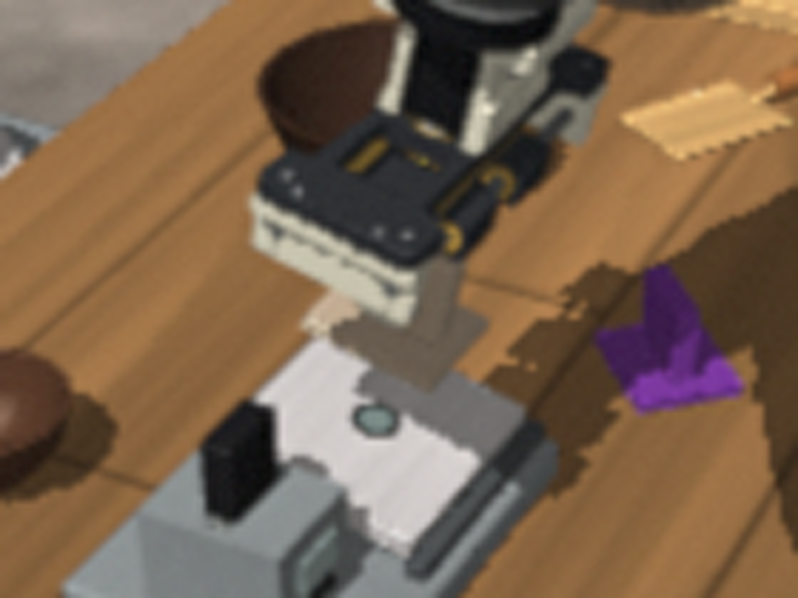

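```bash
python3 -m jog '[[[0.002,0,-0.01,0,0,0,0],[0.003,0,-0.015,0,0,0,0],[0.003,0,-0.013,0,0,0,0],[0.002,0,-0.008,0,0,0,0],[0.001,0,-0.004,0,0,0,0],[0,0,0,0,0,0,0],[0,0,0,0,0,0,0],[0,0,0,0,0,0,0]]]'; python3 look2.py w12
```

```text
t: 20.75
eef_pos: [0.5731, -0.0022, 0.103]
ee_rot: [2.919, -0.001, 1.543]
force: [-0.7, 0.0, -1.9]
width: 0.0138
20.75 [ 0.57310162 -0.00215118  0.10302614] [ 2.91873093e+00 -5.58145695e-04  1.54271430e+00] [-0.69616271  0.04692154 -1.93499947] [1.03603159e-02 8.30653053e-01 7.18000680e-04]
```

View pics/w12.png

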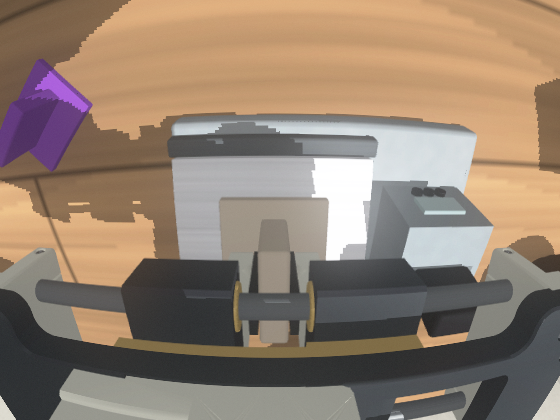

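View pics/w12s.png

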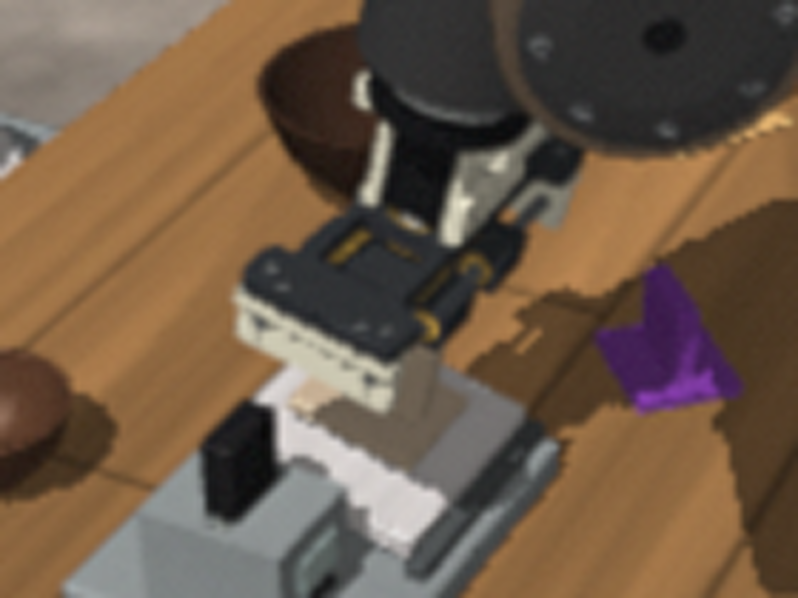

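```bash
cat > st.py <<'E'
from station import monitor;import numpy as np
s=monitor.get_state();n=np.array([-.2196,.0062,.9755])
print(s["t"],s["eef_pos"].round(4),s["ee_rot"].round(4),"F",s["force"].round(2),"Fn",round(float(s["force"]@n),2),"M",s["moment"].round(3))
E
python3 -m jog '[[[0.001,0,-0.004,0,0,0,0],[0.0005,0,-0.002,0,0,0,0],[0,0,0,0,0,0,0],[0,0,0,0,0,0,0]]]';python3 st.py;python3 -m jog '[[[0.0002,0,-0.001,0,0,0,0],[0,0,0,0,0,0,0],[0,0,0,0,0,0,0]]]';python3 st.py
```

```text
t: 21.35
eef_pos: [0.5744, -0.0023, 0.0965]
ee_rot: [2.92, -0.0, 1.543]
force: [0.3, 0.5, -1.1]
width: 0.0138
21.35 [ 0.5744 -0.0023  0.0965] [ 2.9196e+00 -2.0000e-04  1.5426e+00] F [ 0.32  0.49 -1.1 ] Fn -1.14 M [0.01  0.923 0.018]
t: 21.72
eef_pos: [0.5746, -0.0022, 0.0956]
ee_rot: [2.919, -0.0, 1.543]
force: [0.2, -0.6, -1.4]
width: 0.0136
21.725 [ 0.5746 -0.0022  0.0956] [ 2.9195e+00 -3.0000e-04  1.5426e+00] F [ 0.16 -0.58 -1.43] Fn -1.44 M [ 0.03   0.84  -0.034]
```

```bash
python3 -m jog '[[[0.0001,0,-0.0005,0,0,0,0],[0,0,0,0,0,0,0],[0,0,0,0,0,0,0]]]' >/dev/null;python3 st.py;python3 -m jog '[[[0.0001,0,-0.0005,0,0,0,0],[0,0,0,0,0,0,0],[0,0,0,0,0,0,0]]]'>/dev/null;python3 st.py;python3 -m jog '[[[0.0001,0,-0.0005,0,0,0,0],[0,0,0,0,0,0,0],[0,0,0,0,0,0,0]]]'>/dev/null;python3 st.py
```

```text
22.1 [ 0.5747 -0.0022  0.0951] [ 2.9195e+00 -3.0000e-04  1.5426e+00] F [ 0.33 -0.21 -2.63] Fn -2.63 M [-0.004  0.85  -0.022]
22.475 [ 0.5748 -0.0022  0.0948] [ 2.9192e+00 -3.0000e-04  1.5427e+00] F [-3.89  0.2   4.14] Fn 4.89 M [0.194 1.66  0.079]
22.85 [ 0.5747 -0.0023  0.0947] [ 2.9191e+00 -3.0000e-04  1.5427e+00] F [-8.84  1.28 10.45] Fn 12.14 M [0.451 2.357 0.12 ]
```

```bash
python3 look2.py w13; python3 - <<'E'
from station import grab_frame
import cv2,pickle
f=grab_frame("scene");pickle.dump(f,open("w13sc.pkl","wb"))
cv2.imwrite("pics/w13sc.png",cv2.resize(f["pixels"][195:270,240:345,::-1],None,fx=7.5,fy=7.5,interpolation=cv2.INTER_CUBIC))
g=pickle.load(open("w13s.pkl","rb"))
cv2.imwrite("pics/w13s.png",cv2.resize(g["pixels"][195:255,230:305,::-1],None,fx=10,fy=10,interpolation=cv2.INTER_CUBIC))
E
```

```text
22.85 [ 0.57474461 -0.00226201  0.09471231] [ 2.91910606e+00 -2.92600845e-04  1.54268463e+00] [-8.83817269  1.27620136 10.45111635] [0.45069442 2.35723676 0.11986497]
```

View pics/w13.png

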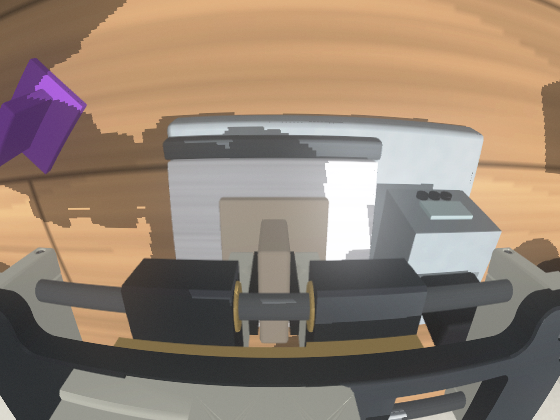

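View pics/w13s.png

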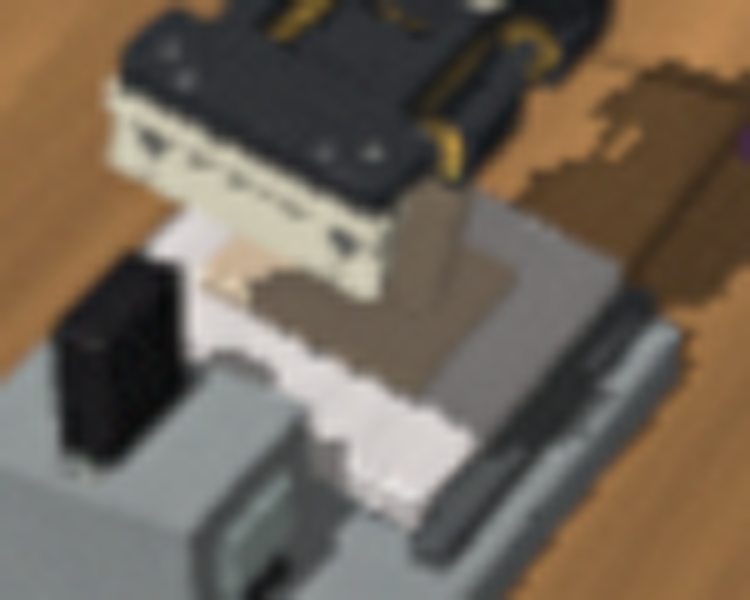

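View pics/w13sc.png

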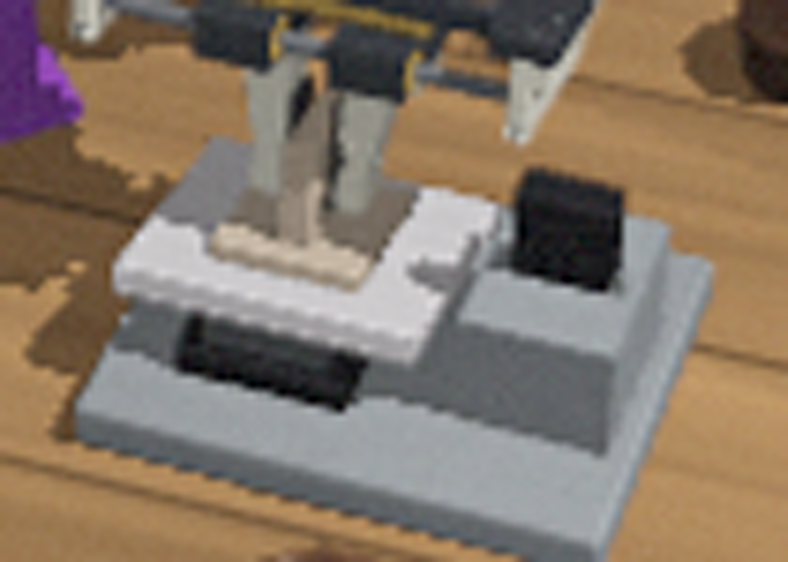

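```bash
python3 -m jog '[[[0,0,0,0,-0.01,0,0],[0,0,0,0,0,0,0],[0,0,0,0,0,0,0]]]' >/dev/null;python3 st.py;python3 -m jog '[[[0,0,0,0,0.01,0,0],[0,0,0,0,0,0,0],[0,0,0,0,0,0,0]]]' >/dev/null;python3 st.py;python3 -m jog '[[[0,0,0,0,0.01,0,0],[0,0,0,0,0,0,0],[0,0,0,0,0,0,0]]]' >/dev/null;python3 st.py
```

```text
23.375 [ 0.5747 -0.0023  0.0944] [ 2.9094e+00 -5.0000e-04  1.5427e+00] F [-7.19  1.23  7.97] Fn 9.37 M [0.455 2.243 0.1  ]
23.75 [ 0.5749 -0.0023  0.0947] [ 2.9189e+00 -3.0000e-04  1.5426e+00] F [-7.23  1.71  9.51] Fn 10.87 M [0.19  2.091 0.063]
24.125 [ 0.5752 -0.0023  0.0951] [ 2.9283e+00 -2.0000e-04  1.5427e+00] F [-6.87 -0.18 10.81] Fn 12.05 M [-0.011  1.972  0.006]
```

```bash
python3 -m jog '[[[0,0,0,0,-0.015,0,0],[0,0,0,0,-0.015,0,0],[0,0,0,0,0,0,0],[0,0,0,0,0,0,0]]]' >/dev/null;python3 st.py;python3 -m jog '[[[0,0,0,0,-0.015,0,0],[0,0,0,0,0,0,0],[0,0,0,0,0,0,0]]]' >/dev/null;python3 st.py;python3 -m jog '[[[0,0,0,0,-0.015,0,0],[0,0,0,0,0,0,0],[0,0,0,0,0,0,0]]]' >/dev/null;python3 st.py
```

```text
24.625 [ 0.5748 -0.0023  0.0943] [ 2.8994e+00 -6.0000e-04  1.5427e+00] F [-5.15  0.52  7.17] Fn 8.13 M [0.187 2.113 0.051]
25.0 [ 0.575  -0.0023  0.0943] [ 2.8843e+00 -1.1000e-03  1.5427e+00] F [-3.24 -0.48  6.67] Fn 7.21 M [-0.341  1.66  -0.09 ]
25.375 [ 0.5752 -0.0023  0.0944] [ 2.8691e+00 -1.6000e-03  1.5427e+00] F [-1.37 -0.95  6.44] Fn 6.58 M [-0.649  1.36  -0.093]
```

```bash
cat > piv.py <<'E'
import pickle,sys,cv2,numpy as np
# slab far edge row (subpixel), rib top far edge row in wrist images
def edge(g,c0,c1,r0,r1):
    p=g[r0:r1,c0:c1].mean(1);d=np.abs(np.diff(p));i=d.argmax();w=d[max(0,i-2):i+3];return r0+.5+ (np.arange(max(0,i-2),max(0,i-2)+len(w))*w).sum()/w.sum(),d.max()
def vedge(g,r0,r1,c0,c1):
    return edge(g.T,r0,r1,c0,c1)
for n in sys.argv[1:]:
    f,s=pickle.load(open(n+".pkl","rb"));g=cv2.cvtColor(f["pixels"],cv2.COLOR_RGB2GRAY).astype(float)
    print(n,"slab far edge L",[round(x,2) for x in edge(g,226,250,188,208)],"R",[round(x,2) for x in edge(g,298,322,188,208)],"rib top",[round(x,2) for x in edge(g,266,282,212,228)],"left",[round(x,2) for x in vedge(g,203,235,212,228)],"right",[round(x,2) for x in vedge(g,203,235,320,336)],"ribfront/top",[round(x,2) for x in edge(g,266,282,240,262)])
E
python3 look2.py w14;python3 piv.py w10 w11 w12 w13 w14
```

```text
25.375 [ 0.57519691 -0.0023078   0.09435612] [ 2.86912614e+00 -1.63147092e-03  1.54265858e+00] [-1.37163092 -0.95288181  6.43902611] [-0.64886348  1.35961097 -0.09343324]
w10 slab far edge L [np.float64(196.67), np.float64(20.58)] R [np.float64(196.58), np.float64(27.33)] rib top [np.float64(218.8), np.float64(18.12)] left [np.float64(219.18), np.float64(8.84)] right [np.float64(328.31), np.float64(16.28)] ribfront/top [np.float64(251.39), np.float64(9.06)]
w11 slab far edge L [np.float64(196.54), np.float64(23.25)] R [np.float64(197.19), np.float64(49.62)] rib top [np.float64(218.79), np.float64(15.31)] left [np.float64(219.04), np.float64(10.84)] right [np.float64(327.4), np.float64(38.75)] ribfront/top [np.float64(251.35), np.float64(7.19)]
w12 slab far edge L [np.float64(196.62), np.float64(25.67)] R [np.float64(197.3), np.float64(31.71)] rib top [np.float64(218.8), np.float64(17.19)] left [np.float64(219.01), np.float64(10.59)] right [np.float64(327.5), np.float64(44.66)] ribfront/top [np.float64(251.22), np.float64(7.38)]
w13 slab far edge L [np.float64(196.59), np.float64(25.62)] R [np.float64(196.54), np.float64(21.29)] rib top [np.float64(218.8), np.float64(16.62)] left [np.float64(218.98), np.float64(11.12)] right [np.float64(327.5), np.float64(44.38)] ribfront/top [np.float64(251.16), np.float64(7.81)]
w14 slab far edge L [np.float64(194.91), np.float64(26.88)] R [np.float64(194.79), np.float64(21.25)] rib top [np.float64(217.56), np.float64(13.62)] left [np.float64(218.68), np.float64(12.94)] right [np.float64(327.65), np.float64(39.75)] ribfront/top [np.float64(252.88), np.float64(7.44)]
```

View pics/w14.png

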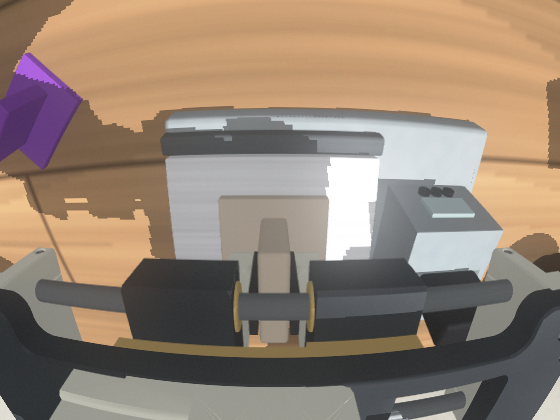

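```bash
python3 - <<'E'
from h import *
import pickle
f,s=pickle.load(open("w14.pkl","rb"));T=toolT(s)
def pr(phi,dy=0,dz=0):
    P=np.array([[0,-.035,.0347],[0,-.025,-.0103],[0,-.025,.0347]]);c,sn=np.cos(phi),np.sin(phi)
    y,z=P[:,1],P[:,2]-.006;Q=np.c_[P[:,0],c*y-sn*z+dy,sn*y+c*z+.006+dz,np.ones(3)]
    return wproj(f,s,(Q@T.T)[:,:3])[:,1]
b=pr(0);print(b)
for phi in(-.02,.02):print(phi,pr(phi)-b)
print("dy1mm",pr(0,.001)-b,"dz1mm",pr(0,0,.001)-b)
# solve phi,dz from slab -1.7, rib top -1.24, rib bottom +1.7
o=least_squares(lambda p:(pr(p[0],p[1],p[2])-b)[:2]-np.array([-1.72,-1.24]) if 0 else np.r_[(pr(p[0],0,p[1])-b)[:2]-np.array([-1.72,-1.24])],[0,0]);print("phi,dz",o.x)
o=least_squares(lambda p:np.r_[(pr(p[0],p[1],0)-b)[:2]-np.array([-1.72,-1.24])],[0,0]);print("phi,dy",o.x)
E
```

```text
[199.35700025 251.20013319 217.16237557]
-0.02 [ 0.70988506 -1.20397508  0.72666167]
0.02 [-0.68560722  1.22540527 -0.70786832]
dy1mm [1.80625966 2.1997448  1.74768308] dz1mm [-0.48376311 -0.98428536 -0.57216154]
phi,dz [0.01741705 0.00234208]
phi,dy [ 0.0083008  -0.00078919]
```

The in-hand pivot and the z minimum both put the stage at about 0.24 rad, which matches the static-camera fit. The tile has settled on it. I trim the tool slightly to relieve the moments.

```bash
python3 -m jog '[[[0,0,0,-0.0008,0.008,0,0],[0,0,0,0,0,0,0],[0,0,0,0,0,0,0],[0,0,0,0,0,0,0]]]' >/dev/null;python3 st.py; python3 look2.py w15;python3 piv.py w14 w15;python3 -m jog '[[[0,0,0,0,0,0,0],[0,0,0,0,0,0,0],[0,0,0,0,0,0,0]]]'; python3 st.py
```

```text
25.975 [ 0.5753 -0.0022  0.0944] [ 2.8770e+00 -9.0000e-04  1.5425e+00] F [-2.24 -1.02  4.72] Fn 5.08 M [-0.659  0.818 -0.201]
25.975 [ 0.57534346 -0.00217704  0.09435391] [ 2.87703917e+00 -8.90686348e-04  1.54252071e+00] [-2.23544012 -1.02223726  4.71581299] [-0.6592133   0.81812146 -0.20057237]
w14 slab far edge L [np.float64(194.91), np.float64(26.88)] R [np.float64(194.79), np.float64(21.25)] rib top [np.float64(217.56), np.float64(13.62)] left [np.float64(218.68), np.float64(12.94)] right [np.float64(327.65), np.float64(39.75)] ribfront/top [np.float64(252.88), np.float64(7.44)]
w15 slab far edge L [np.float64(195.05), np.float64(21.0)] R [np.float64(194.93), np.float64(17.17)] rib top [np.float64(217.8), np.float64(15.5)] left [np.float64(218.72), np.float64(12.97)] right [np.float64(327.67), np.float64(39.06)] ribfront/top [np.float64(252.64), np.float64(6.94)]
t: 26.45
eef_pos: [0.5754, -0.0022, 0.0943]
ee_rot: [2.877, -0.001, 1.543]
force: [-1.8, -2.6, 5.3]
width: 0.0138
26.45 [ 0.5754 -0.0022  0.0943] [ 2.8771e+00 -9.0000e-04  1.5426e+00] F [-1.8  -2.58  5.3 ] Fn 5.55 M [-0.634  0.789 -0.233]
```

```bash
python3 -m jog '[[[0.0001,0.0001,-0.0003,0,0,0,0],[0,0,0,0,0,0,0],[0,0,0,0,0,0,0],[0,0,0,0,0,0,0],[0,0,0,0,0,0,0]]]' >/dev/null;python3 st.py; python3 look2.py w16;python3 piv.py w16;python3 - <<'E'
from station import grab_frame
import cv2,pickle
f=grab_frame("scene")
cv2.imwrite("pics/w16sc.png",cv2.resize(f["pixels"][195:270,240:345,::-1],None,fx=7.5,fy=7.5,interpolation=cv2.INTER_CUBIC))
E
python3 st.py
```

```text
27.075 [ 0.5754 -0.0022  0.0943] [ 2.8769e+00 -8.0000e-04  1.5425e+00] F [-4.1  -0.9   9.25] Fn 9.92 M [-0.652  1.232 -0.217]
27.075 [ 0.5753713  -0.00216163  0.0943253 ] [ 2.87687783e+00 -8.17048557e-04  1.54248862e+00] [-4.09797549 -0.90460471  9.24921115] [-0.65169456  1.23200197 -0.21730201]
w16 slab far edge L [np.float64(195.07), np.float64(20.71)] R [np.float64(194.96), np.float64(17.29)] rib top [np.float64(217.77), np.float64(15.62)] left [np.float64(218.71), np.float64(13.0)] right [np.float64(327.67), np.float64(39.78)] ribfront/top [np.float64(252.79), np.float64(7.69)]
27.225 [ 0.5753 -0.0022  0.0943] [ 2.8770e+00 -8.0000e-04  1.5425e+00] F [-4.75 -1.19  8.9 ] Fn 9.72 M [-0.646  1.167 -0.17 ]
```

View pics/w16sc.png

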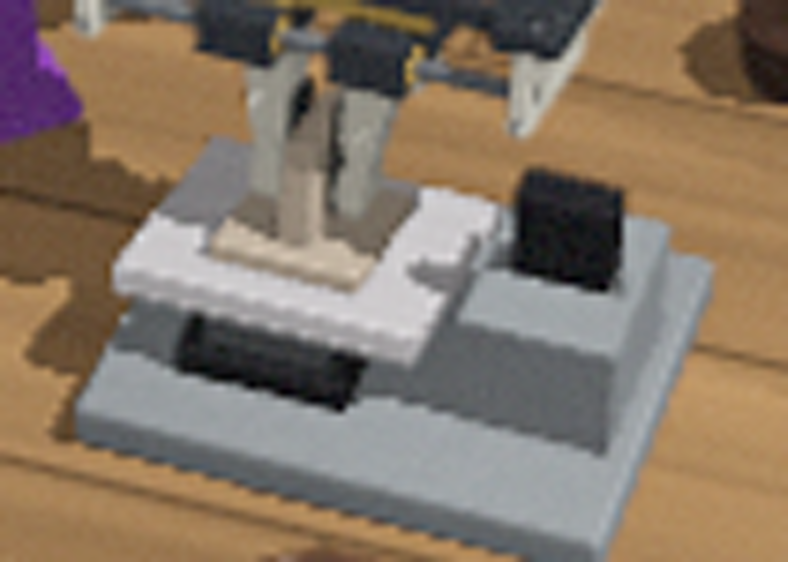

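View pics/w16s.png

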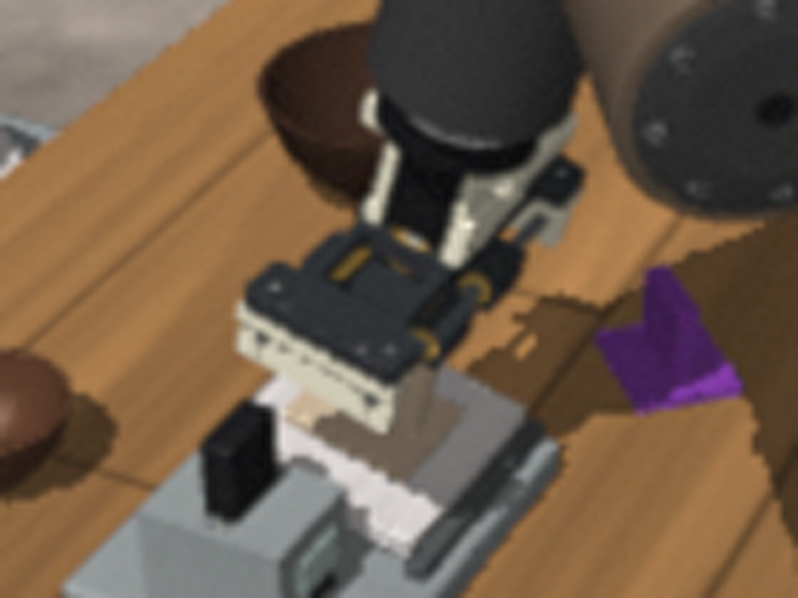

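```bash
python3 - <<'E'
from station import job_done
print(job_done())
E
python3 st.py
```

```text
the job is handed in; nothing more can be done
None
the job is handed in; nothing more can be done
```

I handed the job in at about 27 s of the 58 s allowed. The blade is in the reader's slot, and the arm is still gripping the tile and pressing it on the stage. No verdict came back, so what follows rests on my own checks.

**Blade:** It slid in without resistance, and the handle met the housing top at the height I predicted, with about 8 N. The scene and side pictures both show the handle seated on the housing.

**Tile:** The grip is 25 N. I read about 9.7 N along the stage normal, so the contact force is roughly 11–12 N once the tile's weight is added. By calculation the tile is centred within about 2 mm of the window, which it covers, so I could not see it.

**Stage angle:** My estimates disagreed. The fixed cameras gave 13.7°, the wrist camera alone 10.7°, and both combined 12.7°. Touch settled it at about 0.24 rad (13.8°): the tool height stopped falling there, and the tile had pivoted about 0.03 rad between the fingers.

**Left unresolved:** A sideways moment of about -0.65 N m remained. It suggests the pressure sits towards the tile's -y edge, although the tool itself was level that way within about 0.001 rad. I saw no movement of the stage or of the bystanders in view, and I did not measure either.

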